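# Fasten the loose stud on the test-pump case

### The arm

A 6-joint arm with a two-finger parallel gripper is mounted at the origin on the work surface. World frame = base frame: x ahead of the robot, y to its left, z up, the work surface at z = 0. Lengths are in mm, angles in rad, forces in N, time in s.
With the tool pointing down it reaches from about 300 to 950 mm from the base axis. Payload 3.1 kg.
Tool frame: the origin (TCP) lies at the centre of the arm's flange, where the gripper is bolted on; the fingertips stand 173 mm ahead of it and the grasp point (between the pads) lies 155 mm ahead of it; y points along the fingers, x is the direction in which the jaws open and shut, and the axes are right-handed (so a half turn about y gives the same grasp; the last joint's range is limited). The gripper opens to 85 mm and grips with 20 to 120 N. Pads are 22 mm wide; open, the fingers measure 114 mm over their backs; the gripper's body (76 mm by 85 mm) begins 54 mm behind the grasp point. The pads swing forward as they close: fully open they stand 13 mm farther back than shut.
Start: joints at [-1.251, 0.308, 1.634, -0, 1.2, -0.07], TCP at [237.477, -578.133, 404.672] pointing down, gripper open.
Joint ranges: [-3.06, 3.06], [-0.79, 1.96], [0.05, 2.63], [-1.19, 4.34], [0.05, 2.64], [-2.94, 2.94]. Speed limits (rad/s): [2.79, 2.79, 3.14, 3.14, 3.14, 3.14].

### API

Orientations are given as a rotation vector (axis times angle).
In Python, from workcell import robot, vision, look_for, mark_of gives the robot as it stands.
- The arm moves only by the shell command python3 -m inch 'ROWS' [OPENING]. ROWS is JSON, one flat list of numbers, 4 for each row, row after row: the shift along the tool's x, y, z in m, then the turn about the tool's y in degrees. A call has 1 to 20 rows; each row shifts and turns the commanded pose from where the row before left it, along the tool's axes as they then stand; what a row does not reach is not made up. A row lasts 1/8 s, in which the tool goes at most 62.5 mm and 10.7 degrees, less where a joint would pass 70% of its speed; a pose out of reach is approached as far as the arm can. A call with a gripper value outside its range is refused whole. OPENING is the finger opening in m, from 0 to 0.0854, set as the call begins (- or left out, the last holds). The fingers move at their own pace and stop on an object; the grip force is fixed at half the most. Time passes only in rows, so rows that do not move let the fingers close. It gives the time, the measured TCP pose, the force and the opening at its end, in the units of the state.
- robot.get_obs(): the state, without advancing time (a new reading comes with each control period).
- vision.get_image(name): name is "scene" or "top"; returns (picture, depth): 480x640x3 uint8, red, green, blue; 480x640 float32, mm along the optical axis (not along the pixel's ray), 0 where there is no reading.
- vision.camera_info(name): a dict with "mtx" (3x3 intrinsics, pixels), "k1" (the pictures are not rectified: a ray, as slopes to the right and down, at radius r is drawn at 1 + k1 r^2 times it, then the intrinsics apply), "view" (4x4, takes a point from world to camera coordinates). Camera axes: x right, y up, looking along -z (the intrinsics and any distortion apply to the point x, -y, -z); pixel columns grow to the right and rows downward; lengths in mm; the calibration is good to about 2 mm. A picture is of the moment at which its call begins. camera_info takes no time and is no camera call.
- robot.finish_job(): hands the job in, once; it reports no verdict.
Trained networks look in the newest picture that a camera, given by its name, has taken for a name from the list of things; names that differ only in an ending like _2 or _b are one class to them, and where a whole thing is asked for, a point or a joint stands for the part that bears it (a point fixed in the world has none). Each returns a list of dicts, best first, with "conf" (0 to 1); they miss things now and then, are a little off and sometimes report something else, mostly with a low value. They report only what shows in the picture. A call takes as long as a camera call.
- look_for(camera, name): "rect" ([left, top, right, bottom] in pixels, round what is visible of it).
- mark_of(camera, name): "uv" ([column, row] in pixels: a listed point, or the origin of a listed thing).
The state is a dict: "t": time; "qpos": joint angles; "joint_vel": joint speeds; "joint_efforts": joint torques, N m; "eef_pos": TCP position; "tcp_rot": TCP orientation; "wrist_force": force on the tool from outside, world axes, zero at the start; "ft_torque": the same for the moment, N m; "grip_width": finger opening in mm.
Only numpy, scipy, OpenCV 4.12 (cv2) and the standard library are available. Lean on these libraries where they do the work, as an engineer would, in place of code of your own. Each camera call takes 0.05 s, during which the arm holds its last target.

### The job

In the pipe-fittings store, the lid of the blue test-pump case is held by two orange slotted quarter-turn studs, and one of them has been left undone: it stands higher, with its slot crossways to the two black marks on its ring. Press that stud down, turn it a quarter turn clockwise (seen from above) until it drops into its catch, and let go of it. Leave the stud that is already fastened as it is.

Things in the scene. Friction and masses are not known exactly. Their poses are not given: they have to be found in the camera images.
- stud_head (a point): Top centre of the undone stud's orange head: a block 36 mm long (its x), 20 mm wide (its y, flat sides to grip), 28 mm tall, a 6 mm slot along x in its top; z up. A 31 mm disc, 2 mm deep, lies under it. It stands on a steel shank over a 60 mm ring on the flat grey lid (90 mm above the bench). Undone, its top is 46 mm above the lid; fastened 39 mm. The frame moves and turns with the head.
- stud_press (a joint): How far the undone stud is pressed down, m: 0 up, 0.015 bottom stop. A spring pushes it up: 3 N at 0, 7 N at 0.010, 9 N at 0.015. It turns only while pressed at least 0.010 (aim for 0.0125) and must be held down as it turns. Released at the end of its turn it rises to 0.007, held there by the catch.
- stud_turn (a joint): Turn of the undone stud, rad, clockwise from above positive: starts at 0 to 0.1, end stop 1.57. Pressed, it turns with 0.03 N m. Let go at 1.3 to 1.57 it drops into the catch and cannot turn back; its slot then lines up, within 15 degrees, with the two black marks on its ring.
- mate_turn (a joint): Turn of the other, fastened stud (same make), rad: about 1.45 at the start, slot in line with its ring's black marks. It must stay fastened. On the centre line of the 246 by 466 mm lid, 130 mm apart in any order, stand the two studs and a fixed round black breather cap 48 mm across, 38 mm tall. Loose dark pipe fittings up to 56 mm tall lie on the bench round the case.

How it is judged (in metres and radians):
On the way:
1. the undone stud is pressed down at least 9 mm before it is turned (value of joint stud_press above 0.009 m and value of joint stud_turn below 0.5 rad), for 0.05 s.
At the end, for the whole second after the job is handed in: The undone stud is turned by more than 1.2 rad (its quarter turn) and rests in its catch, 5 to 9 mm below its raised height, not moving; the other stud is still turned by more than 1.2 rad (value of joint each of stud_turn, mate_turn above 1.2 rad and value of joint stud_press between 0.005 and 0.009 m and velocity of joint stud_turn between -0.1 and 0.1 rad/s); the robot touches nothing.
It fails at once if the fastened stud is undone (value of joint mate_turn below 1.1 rad).
It also fails if it takes over 35 s, if anything falls off the work surface, if the arm or the gripper's body presses on something with over 40 N, if the wrist force passes 120 N, or if a joint passes its speed limit or range.

## Working session

There is one attempt and no reset: what is moved stays moved. The work goes in short steps, Python scripts to look and compute and a shell command to move; the robot and the scene stay as the last step left them, time stands still between calls to the robot, and variables do not carry over. Pictures are saved under pics/ and viewed, and the job is handed in when it is done.

```bash
ls; mkdir -p pics; cat > h.py <<'E'
import numpy as np, cv2
from scipy.spatial.transform import Rotation as R
from workcell import robot, vision, look_for, mark_of
def px2w(cam,uv,depth=None,z=None):
    c=vision.camera_info(cam);K=np.array(c["mtx"]);k=c["k1"];V=np.array(c["view"])
    d=np.array([(uv[0]-K[0,2])/K[0,0],(uv[1]-K[1,2])/K[1,1]])
    s=d.copy()
    for _ in range(20): s=d/(1+k*(s@s))
    ray=np.array([s[0],-s[1],-1.0]);Rm=V[:3,:3];C=-Rm.T@V[:3,3];w=Rm.T@ray
    if depth is not None: return C+w*depth
    return C+w*(z-C[2])/w[2]
E
python3 - <<'E'
from h import *
for n in("top","scene"):
    im,d=vision.get_image(n); cv2.imwrite(f"pics/{n}0.png",im[:,:,::-1]); np.save(f"d_{n}.npy",d)
    for f in(look_for,mark_of):
        for m in("stud_head","mate_turn"):
            try:print(n,m,f(n,m))
            except Exception as e: print(n,m,e)
o=robot.get_obs();print(o)
print(R.from_rotvec(o["tcp_rot"]).as_matrix().round(3))
E
```

```text
pics
top stud_head [{'rect': [371.7, 270.1, 392.9, 292.3], 'conf': 0.75}]
top mate_turn [{'rect': [281.8, 280.0, 305.4, 300.9], 'conf': 0.91}]
top stud_head [{'uv': [384.0, 279.3], 'conf': 0.8}]
top mate_turn it knows: stud_head
scene stud_head [{'rect': [249.9, 210.9, 268.9, 238.8], 'conf': 0.67}]
scene mate_turn [{'rect': [317.8, 202.9, 341.3, 224.9], 'conf': 0.9}, {'rect': [251.2, 215.3, 266.1, 241.2], 'conf': 0.32}]
scene stud_head [{'uv': [257.0, 217.1], 'conf': 0.57}]
scene mate_turn it knows: stud_head
{'t': 0.4, 'qpos': array([-1.25068888e+00,  3.08237171e-01,  1.63401023e+00,  5.40000216e-05,
        1.19969813e+00, -6.97218224e-02]), 'joint_vel': array([-0.00055897, -0.00214145, -0.0022328 , -0.00160135,  0.00110558,
       -0.0002973 ]), 'joint_efforts': array([-1.24524167e-04, -4.14681351e+01, -2.76533014e+01, -8.68881057e-05,
        4.34285481e-03,  5.81023059e-06]), 'eef_pos': array([ 237.46980362, -578.0669176 ,  404.48615139]), 'tcp_rot': array([-1.36850494,  0.91761398, -0.91720555]), 'wrist_force': array([0.36370076, 0.40966019, 0.28144585]), 'ft_torque': array([-0.01222193, -0.03104325,  0.03848899]), 'grip_width': 85.48369563265459}
[[ 0.38  -0.     0.925]
 [-0.925  0.     0.38 ]
 [-0.    -1.     0.   ]]
```

```bash
python3 - <<'E'
import cv2
a=cv2.imread("pics/top0.png")[230:340,260:420];cv2.imwrite("pics/topc.png",cv2.resize(a,None,fx=5,fy=5,interpolation=2))
a=cv2.imread("pics/scene0.png")[170:290,230:390];cv2.imwrite("pics/scenec.png",cv2.resize(a,None,fx=5,fy=5,interpolation=2)[:600])
E
```

```text
(no output)
```

View pics/top0.png

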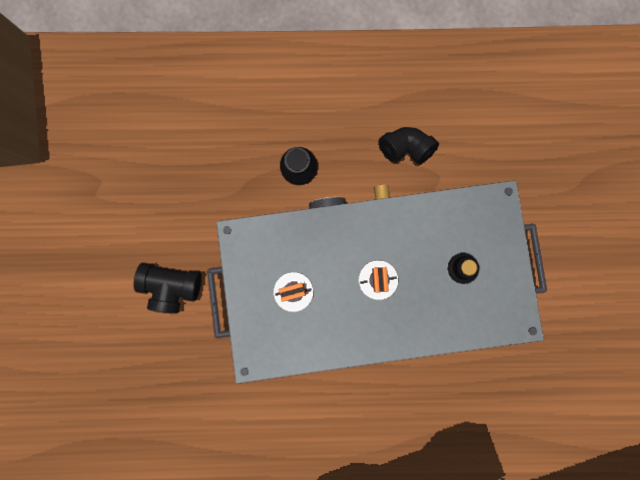

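View pics/topc.png

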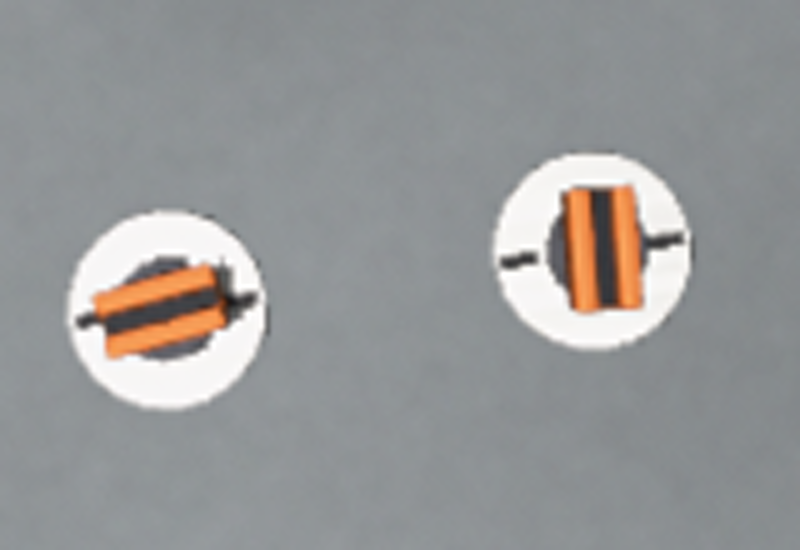

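View pics/scenec.png

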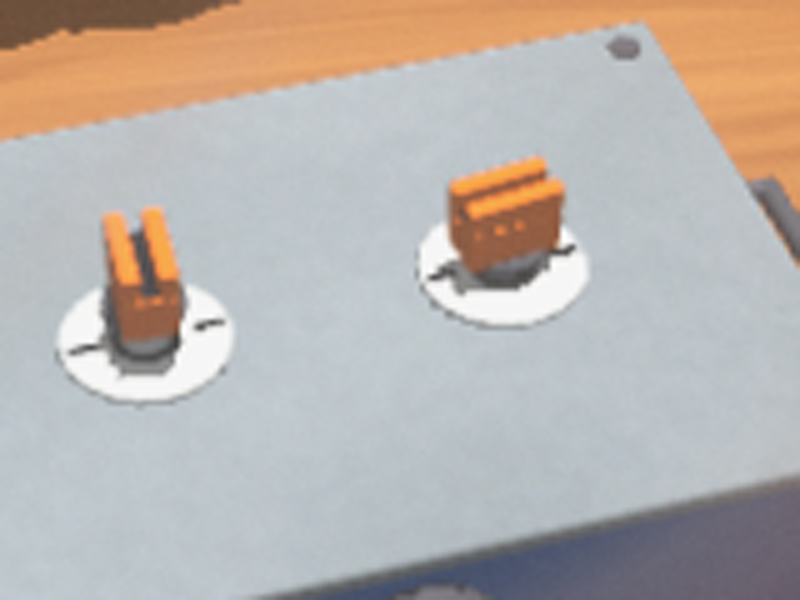

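The top picture shows the undone stud at about (380.6, 279.8), slot crossways to its marks. The fastened mate is at about (292, 292) and the breather at (463, 267).

```bash
python3 - <<'E'
from h import *
d=np.load("d_top.npy")
im=cv2.imread("pics/top0.png");hsv=cv2.cvtColor(im,cv2.COLOR_BGR2HSV)
# ring centre by white
w=((hsv[...,1]<40)&(hsv[...,2]>190)).astype(np.uint8)
o=np.zeros_like(w); m=(hsv[...,0]<18)&(hsv[...,1]>170)&(hsv[...,2]>150);
for nm,(u,v) in dict(undone=(380,280),mate=(293,292)).items():
    s=(slice(v-26,v+26),slice(u-26,u+26))
    ys,xs=np.nonzero(w[s]);c,r=cv2.minEnclosingCircle(np.c_[xs,ys].astype(np.float32))
    print(nm,"ring",px2w("top",(c[0]+u-26,c[1]+v-26),z=91).round(1),r)
    s=(slice(v-16,v+16),slice(u-16,u+16))
    ys,xs=np.nonzero(m[s]);P=np.array([px2w("top",(x+u-16,y+v-16),z=136 if nm=="undone" else 129)[:2] for x,y in zip(xs,ys)],np.float32)
    print(" head",cv2.minAreaRect(P), "depth pt",px2w("top",(u-2,v),depth=d[v,u-2]).round(1),np.median(d[v-5:v+5,u-5:u+5]))
print(px2w("top",(384,279.3),z=136), px2w("scene",(257,217.1),z=136))
K=[px2w("top",(x/5+260,y/5+230),z=136)[:2] for x,y in((563,190),(635,185),(642,308),(573,313))];print(np.round(K,1),np.mean(K,0))
M=[px2w("top",(x/5+260,y/5+230),z=91)[:2] for x,y in((502,263),(683,238))];e=M[1]-M[0];print("marks ang",np.degrees(np.arctan2(e[1],e[0])),np.mean(M,0))
dd=K[2]+K[3]-K[0]-K[1];print("slot ang",np.degrees(np.arctan2(dd[1],dd[0])))
print("breather",px2w("top",(463,267),z=128))
E
```

```text
undone ring [513.2 -29.3  91. ] 19.74818992614746
 head ((513.2116088867188, -28.720626831054688), (33.018585205078125, 19.419315338134766), 2.5482850074768066) depth pt [512.2 -25.4 134.1] 816.2711
mate ring [497.1 100.3  91. ] 19.85245132446289
 head ((497.4147644042969, 98.85015106201172), (18.397541046142578, 33.64289093017578), 14.96018123626709) depth pt [496.8 100.9 120.9] 820.4738
[513.09984193 -33.91026347 136.        ] [508.31729713 -30.00631217 136.        ]
[[529.5 -17.9]
 [530.7 -38.7]
 [495.4 -39.8]
 [494.3 -20. ]] [512.49380518 -29.07766958]
marks ang -83.01410214473552 [512.33961499 -29.8606027 ]
slot ang -177.38263779348574
breather [ 529.3335529  -149.74011161  128.        ]
```

```bash
python3 -m inch '[-0.0288,0,0.0331,0,-0.0288,0,0.0331,0,-0.0288,0,0.0331,0,-0.0288,0,0.0331,0,-0.0288,0,0.0331,0,-0.0288,0,0.0331,0,-0.0288,0,0.0331,0,-0.0288,0,0.0331,0,-0.0288,0,0.0331,0,-0.0288,0,0.0331,0,-0.0288,0,0.0331,0,-0.0288,0,0.0331,0,-0.0288,0,0.0331,0,-0.0288,0,0.0331,0,0,0,0,0]' 0.0854
python3 -m inch '[0,0,0,-10,0,0,0,-10,0,0,0,-10,0,0,0,-10,0,0,0,-10,0,0,0,-10,0,0,0,-10,0,0,0,-10,0,0,0,-10,0,0,0,-10,0,0,0,-10,0,0,0,-10,0,0,0,-10,0,0,0,-10,0,0,0,-10,0,0,0,-10,0,0,0,0]'
cat >> h.py <<'E'
def st(tx=513.0,ty=-29.1):
    o=robot.get_obs();M=R.from_rotvec(o["tcp_rot"]).as_matrix();p=o["eef_pos"]
    print("t",o["t"],"p",p.round(1),"x-ang",np.degrees(np.arctan2(M[1,0],M[0,0])).round(1),"y",M[:,1].round(3),"q",o["qpos"].round(2),"F",o["wrist_force"].round(1),"T",o["ft_torque"].round(2),"g",round(o["grip_width"],1))
    print("move tool to target xy:",(M.T@np.array([tx-p[0],ty-p[1],0])).round(1))
E
python3 -c "from h import *;st()"
```

```text
t: 2.28
eef_pos: [513.8, -26.8, 404.9]
tcp_rot: [-1.369, 0.914, -0.915]
wrist_force: [0.1, -0.6, 0.8]
grip_width: 85.2
t: 4.4
eef_pos: [512.5, -29.9, 404.7]
tcp_rot: [-1.191, -1.237, 1.237]
wrist_force: [0.4, -0.9, 0.4]
grip_width: 85.3
t 4.4 p [512.5 -29.9 404.7] x-ang 92.2 y [-0. -0. -1.] q [-0.14  0.09  1.89 -0.    1.16 -1.75] F [ 0.4 -0.9  0.4] T [ 0.02 -0.01  0.01] g 85.3
move tool to target xy: [ 0.7 -0.  -0.5]
```

```bash
python3 -m inch '[0.0007,0.02,-0.0005,0,0,0.025,0,0,0,0.025,0,0,0,0.025,0,0,0,0.015,0,0,0,0.0107,0,0,0,0,0,0]'
python3 - <<'E'
from h import *
st()
im,d=vision.get_image("scene");cv2.imwrite("pics/s1.png",cv2.resize(im[110:290,150:390,::-1],None,fx=3,fy=3))
E
```

```text
t: 5.28
eef_pos: [513.2, -28.5, 283.5]
tcp_rot: [-1.189, -1.238, 1.239]
wrist_force: [-0.6, -0.3, -0.2]
grip_width: 85.5
t 5.275 p [513.2 -28.5 283.5] x-ang 92.3 y [-0.001  0.    -1.   ] q [-0.14  0.25  1.98 -0.    0.91 -1.75] F [-0.6 -0.3 -0.2] T [0.   0.   0.02] g 85.5
move tool to target xy: [-0.6  0.   0.2]
```

View pics/s1.png

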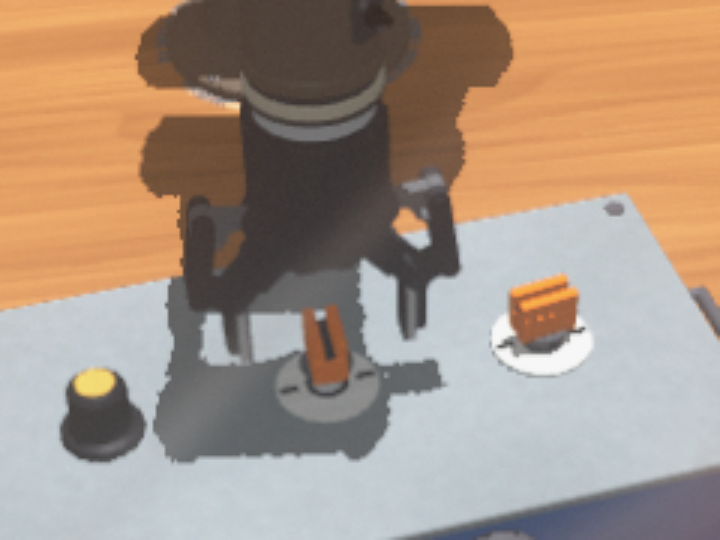

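The open fingers straddle the undone stud, whose head is at about (325, 345) in the crop, and are clear of the mate and the breather. Closing now.

```bash
python3 -m inch '[-0.0005,0,0,0,0,0,0,0,0,0,0,0,0,0,0,0,0,0,0,0,0,0,0,0,0,0,0,0,0,0,0,0]' 0.01
python3 -c "from h import *;st()"
```

```text
t: 6.32
eef_pos: [513.5, -29.0, 284.1]
tcp_rot: [-1.19, -1.239, 1.239]
wrist_force: [0.1, -1.2, 2.7]
grip_width: 18.8
t 6.325 p [513.5 -29.  284.1] x-ang 92.3 y [ 0. -0. -1.] q [-0.14  0.25  1.98 -0.    0.91 -1.75] F [ 0.1 -1.2  2.7] T [-0.23  0.09  0.  ] g 18.8
move tool to target xy: [-0.1 -0.   0.5]
```

```bash
python3 -m inch '[0,0.003,0,0,0,0.003,0,0,0,0.003,0,0,0,0.0035,0,0,0,0,0,0,0,0,0,0]'
python3 -c "from h import *;st()"
```

```text
t: 7.08
eef_pos: [513.6, -29.0, 271.9]
tcp_rot: [-1.19, -1.239, 1.239]
wrist_force: [-1.9, -2.4, 6.7]
grip_width: 19.0
t 7.075 p [513.6 -29.  271.9] x-ang 92.3 y [ 0. -0. -1.] q [-0.14  0.27  1.99 -0.    0.88 -1.75] F [-1.9 -2.4  6.7] T [-0.33  0.36 -0.  ] g 19.0
move tool to target xy: [-0.1 -0.   0.6]
```

```bash
python3 -m inch '[0,0.001,0,0,0,0,0,0]'
python3 -c "from h import *;st();print(robot.get_obs()['wrist_force'])"
python3 - <<'E'
from h import *
im,d=vision.get_image("scene");cv2.imwrite("pics/s2.png",cv2.resize(im[180:270,220:340,::-1],None,fx=6,fy=6))
st()
E
```

```text
t: 7.32
eef_pos: [513.6, -29.0, 271.0]
tcp_rot: [-1.19, -1.239, 1.239]
wrist_force: [-2.2, -2.5, 8.0]
grip_width: 18.9
t 7.325 p [513.6 -29.  271. ] x-ang 92.3 y [ 0. -0. -1.] q [-0.14  0.27  1.99 -0.    0.88 -1.75] F [-2.2 -2.5  8. ] T [-0.31  0.38  0.05] g 18.9
move tool to target xy: [-0.1 -0.   0.6]
[-2.16936487 -2.51082178  8.04171365]
t 7.375 p [513.6 -29.  271. ] x-ang 92.3 y [ 0. -0. -1.] q [-0.14  0.27  1.99 -0.    0.88 -1.75] F [-1.2 -0.5  7.5] T [-0.32  0.39  0.05] g 19.0
move tool to target xy: [-0.1 -0.   0.6]
```

View pics/s2.png

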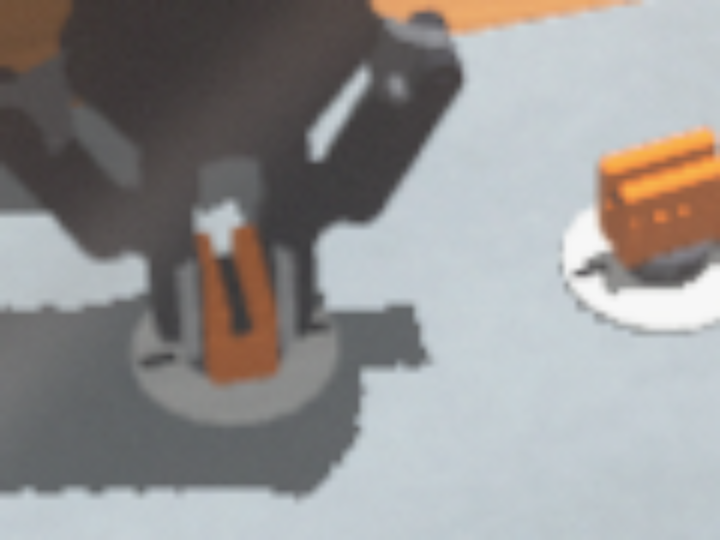

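The stud is pressed close to its ring at about (235, 340). The force matches the spring at roughly 12–13 mm. I'll turn it a little and check the torque.

```bash
python3 -m inch '[0,0,0,5,0,0,0,5,0,0,0,5,0,0,0,0]'
python3 -c "from h import *;st()"
```

```text
t: 7.88
eef_pos: [513.6, -29.0, 271.1]
tcp_rot: [-1.306, -1.044, 1.044]
wrist_force: [-1.7, -2.7, 7.0]
grip_width: 19.0
t 7.875 p [513.6 -29.  271.1] x-ang 77.3 y [ 0. -0. -1.] q [-0.14  0.27  1.99 -0.    0.88 -1.49] F [-1.7 -2.7  7. ] T [-0.26  0.35 -0.01] g 19.0
move tool to target xy: [-0.3 -0.   0.6]
```

It turns freely, with only a small moment, so I'll carry on.

```bash
python3 -m inch '[0,0,0,6,0,0,0,6,0,0,0,6,0,0,0,6,0,0,0,6,0,0,0,6,0,0,0,6,0,0,0,6,0,0,0,6,0,0,0,6,0,0,0,4,0,0,0,0]'
python3 -c "from h import *;st()"
```

```text
t: 9.38
eef_pos: [513.7, -29.0, 271.1]
tcp_rot: [-1.563, -0.183, 0.182]
wrist_force: [-2.4, -1.9, 7.2]
grip_width: 19.2
t 9.375 p [513.7 -29.  271.1] x-ang 13.3 y [ 0. -0. -1.] q [-0.14  0.27  1.99 -0.    0.88 -0.37] F [-2.4 -1.9  7.2] T [-0.27  0.3  -0.03] g 19.2
move tool to target xy: [-0.7 -0.   0. ]
```

```bash
python3 -m inch '[0,0,0,3,0,0,0,0]'
python3 - <<'E'
from h import *
st()
im,d=vision.get_image("scene");cv2.imwrite("pics/s3.png",cv2.resize(im[180:270,220:340,::-1],None,fx=6,fy=6))
E
```

```text
t: 9.62
eef_pos: [513.7, -29.0, 271.1]
tcp_rot: [-1.566, -0.142, 0.141]
wrist_force: [-2.5, -1.3, 7.2]
grip_width: 19.4
t 9.625 p [513.7 -29.  271.1] x-ang 10.3 y [ 0. -0. -1.] q [-0.14  0.27  1.99 -0.    0.88 -0.32] F [-2.5 -1.3  7.2] T [-0.31  0.35 -0.02] g 19.4
move tool to target xy: [-0.7 -0.   0. ]
```

View pics/s3.png

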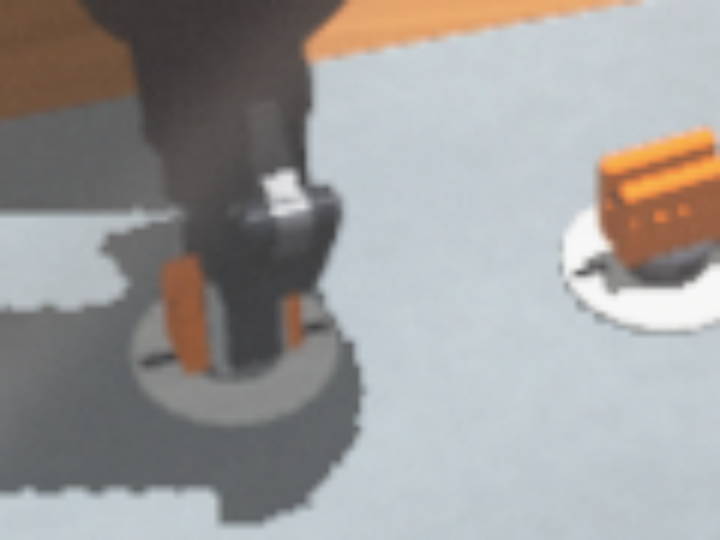

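The head has turned with the gripper and now lies along its ring's marks at about (155, 360) and (318, 325). I'll let it rise into the catch, then open.

```bash
python3 -m inch '[0,-0.0025,0,0,0,-0.0025,0,0,0,0,0,0]'
python3 -c "from h import *;st()"
python3 -m inch '[0,0,0,0,0,0,0,0,0,0,0,0,0,0,0,0,0,0,0,0,0,0,0,0]' 0.0854
python3 -c "from h import *;st()"
```

```text
t: 10.05
eef_pos: [513.6, -29.0, 275.9]
tcp_rot: [-1.566, -0.142, 0.141]
wrist_force: [-1.7, -1.8, 5.6]
grip_width: 19.0
t 10.05 p [513.6 -29.  275.9] x-ang 10.3 y [ 0.001 -0.    -1.   ] q [-0.14  0.27  1.99 -0.    0.89 -0.32] F [-1.7 -1.8  5.6] T [-0.29  0.21  0.01] g 19.0
move tool to target xy: [-0.6 -0.  -0. ]
t: 10.8
eef_pos: [513.4, -28.8, 275.4]
tcp_rot: [-1.566, -0.141, 0.142]
wrist_force: [0.4, -0.5, -0.4]
grip_width: 85.2
t 10.8 p [513.4 -28.8 275.4] x-ang 10.3 y [-0.  0. -1.] q [-0.14  0.27  1.99  0.    0.89 -0.32] F [ 0.4 -0.5 -0.4] T [0.02 0.02 0.02] g 85.2
move tool to target xy: [-0.4  0.  -0.2]
```

```bash
python3 -m inch '[0,-0.02,0,0,0,-0.03,0,0,0,-0.03,0,0,0,-0.03,0,0,0,-0.03,0,0,0,0,-0.04,0,0,0,-0.05,0,0,0,-0.05,0,0,0,-0.05,0,0,0,-0.05,0,0,0,-0.05,0,0,0,-0.03,0,0,0,0,0]'
python3 - <<'E'
from h import *
st()
for n in("top","scene"):
    im,d=vision.get_image(n);cv2.imwrite(f"pics/{n}_4.png",im[:,:,::-1]);np.save(f"d4_{n}.npy",d)
    print(mark_of(n,"stud_head"),look_for(n,"stud_head"))
a=cv2.imread("pics/top_4.png")[230:340,260:420];b=cv2.imread("pics/scene_4.png")[170:290,230:390]
cv2.imwrite("pics/e4.png",np.vstack([cv2.resize(a,(480,330)),cv2.resize(b,(480,270))]) if 0 else np.hstack([cv2.resize(a,(400,275)),cv2.resize(b,(400,275))]))
cv2.imwrite("pics/e4t.png",cv2.resize(a,None,fx=5,fy=5));cv2.imwrite("pics/e4s.png",cv2.resize(b,None,fx=5,fy=5))
hsv=cv2.cvtColor(cv2.imread("pics/top_4.png"),cv2.COLOR_BGR2HSV);m=(hsv[...,0]<18)&(hsv[...,1]>170)&(hsv[...,2]>120)
for u,v in((380,280),(293,292)):
    ys,xs=np.nonzero(m[v-16:v+16,u-16:u+16]);P=np.array([px2w("top",(x+u-16,y+v-16),z=129)[:2] for x,y in zip(xs,ys)],np.float32);print(cv2.minAreaRect(P))
    zs=[px2w("top",(x+u-16,y+v-16),depth=d0)[2] for x,y in zip(xs,ys) for d0 in [np.load("d4_top.npy")[y+v-16,x+u-16]] if d0>0];print(np.percentile(zs,[25,50,75]).round(1))
E
```

```text
t: 12.42
eef_pos: [570.6, -345.9, 415.0]
tcp_rot: [-1.566, -0.139, 0.139]
wrist_force: [-0.5, 0.6, 0.8]
grip_width: 85.3
t 12.425 p [ 570.6 -345.9  415. ] x-ang 10.2 y [-0. -0. -1.] q [-0.61  0.38  1.52 -0.    1.25 -0.79] F [-0.5  0.6  0.8] T [ 0.02  0.02 -0.03] g 85.3
move tool to target xy: [ -0.8  -0.  321.9]
[{'uv': [381.6, 278.2], 'conf': 0.61}] [{'rect': [368.2, 268.4, 396.6, 288.8], 'conf': 0.56}]
[{'uv': [258.3, 218.3], 'conf': 0.92}] [{'rect': [245.1, 213.5, 270.4, 242.1], 'conf': 0.85}]
((512.8382568359375, -28.13178062438965), (18.94005584716797, 34.18917465209961), 10.421041488647461)
[127.9 128.9 129.9]
((497.4753112792969, 98.62371063232422), (18.397541046142578, 34.11166000366211), 14.96018123626709)
[128.1 129.2 130.2]
```

View pics/e4t.png

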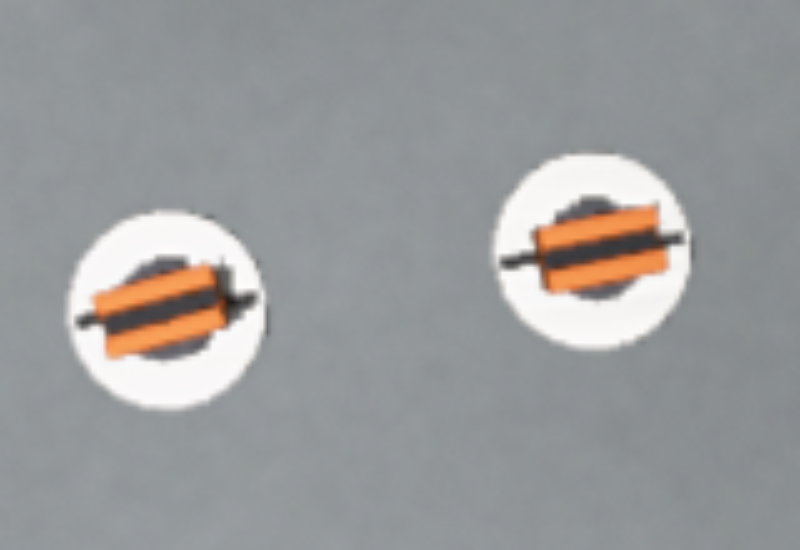

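View pics/e4s.png

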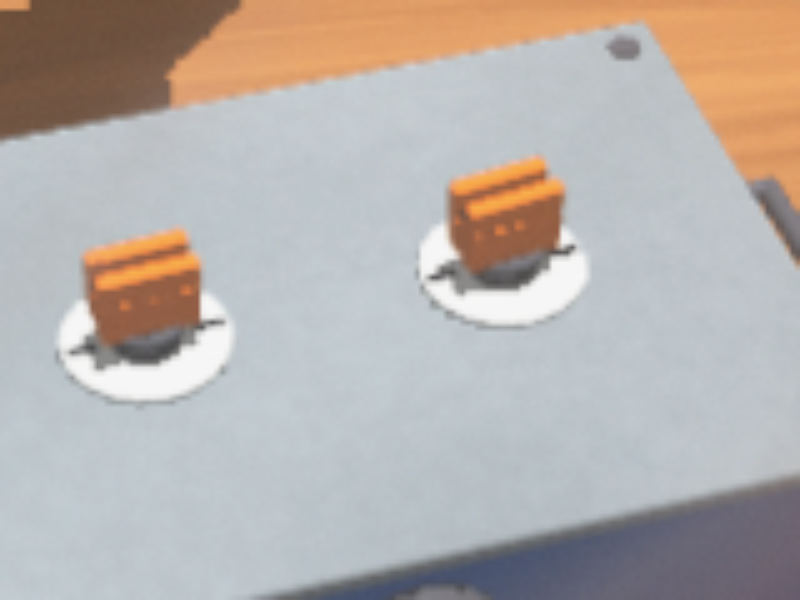

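Both slots are in line with their marks, at crop positions (600, 250) and (160, 310). The measured head tops are 128.9 and 129.2 mm, and the fastened height is 129 mm. Nothing is touching the robot, so I'm handing in.

```bash
python3 -c "from h import *;print(robot.finish_job())"
```

```text
the job is handed in; nothing more can be done
None
```

I fastened the undone stud and handed the job in at about 12.5 s. I gripped it by its flat sides, pressed it about 13 mm, turned it 82° clockwise while holding it down, let it rise into its catch, opened the gripper and backed the arm away.

- **Undone stud:** its top now measures 128.9 mm (129 mm expected when fastened). Its slot lines up with its ring's marks to within about 4°.
- **Other stud:** its top measures 129.2 mm and its angle is the same as before.
- **Robot:** it was clear of everything, with the wrist force about zero.
- **Small disagreements:** while pressed, the vertical force read 7–8 N where the spring should give about 8 N. My first position for the head from the top-camera network was about 5 mm off the ring's centre, so I used the ring and head outlines instead.

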